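# Lock the knife case behind the canister

### The arm

A 7-joint arm with a two-finger parallel gripper is mounted at the origin on the work surface. World frame = base frame: x ahead of the robot, y to its left, z up, the work surface at z = 0. Lengths are in m, angles in rad, forces in N, time in s.
With the tool pointing down it reaches from about 0.4 to 0.85 m from the base axis. Payload 10.4 kg.
Tool frame: the origin (TCP) lies on the centre line of the jaws, within the pads' length; the fingertips stand 22 mm ahead of it and the grasp point (between the pads) lies 3 mm ahead of it; z points along the fingers, y is the direction in which the jaws open and shut (so a half turn about z gives the same grasp; the last joint's range is limited). The gripper opens to 85 mm and grips with 20 to 120 N. Pads are 22 mm wide; open, the fingers measure 114 mm over their backs; the gripper's body (76 mm by 85 mm) begins 54 mm behind the grasp point. The pads swing forward as they close: fully open they stand 13 mm farther back than shut.
Start: joints at [-1.326, 0.332, -0.065, 1.46, 0.022, 1.35, -0.088], TCP at [0.165, 0.603, 0.253] pointing down, gripper open.
Joint ranges: [-2.6, 2.6], [-0.5, 2.12], [-1.47, 1.34], [0.16, 2.42], [-1.27, 4.41], [0.06, 2.06], [-2.6, 2.6]. Speed limits (rad/s): [2.22, 2.22, 2.79, 2.79, 3.14, 3.14, 3.14].

### API

Orientations are given as a unit quaternion [x, y, z, w].
In Python, from workcell import manip gives the robot as it stands. The module is installed in compiled form; this text tells all that it offers.
- The arm moves only by the shell command python3 -m crank 'ROWS' [FORCE]. ROWS is JSON, a list of rows, each a list of 3 entries, a list of its own where there are three numbers: the opening, from -1 (shut) to 1 (fully open), then the shift along the tool's x, y, z normalised to -1 to 1, where 1 is 80 mm, then the turn, a rotation vector about the tool's x, y, z normalised to -1 to 1, where 1 is pi/4 rad. In form: [[jaw, [tx, ty, tz], [ax, ay, az]], ...]. A call has exactly 5 rows; each row shifts and turns the commanded pose from where the row before left it, along the tool's axes as they then stand; what a row does not reach is not made up. A row lasts 1/10 s, in which the tool goes at most 50 mm and 8.59 degrees, less where a joint would pass 70% of its speed; a pose out of reach is approached as far as the arm can. A call with a number of a shift or a turn outside -1 to 1 is refused whole. A call with a gripper value outside its range is refused whole. The fingers move at their own pace and stop on an object; FORCE is the grip in N (left out, the last holds). Time passes only in rows, so rows that do not move let the fingers close, or fill a call up. It gives the time, the measured TCP pose, the force and the opening at its end, in the units of the state.
- manip.get_obs(): the state, without advancing time (a new reading comes with each control period).
- manip.camera(name): name is "scene" or "top" or "wrist"; returns the picture (384x512x3 uint8, blue, green, red); there is no depth.
- manip.camera_info(name): a dict with "K" (3x3 intrinsics, pixels), "k1" (the pictures are not rectified: a ray, as slopes to the right and down, at radius r is drawn at 1 + k1 r^2 times it, then the intrinsics apply), "camera_from_world" (4x4, takes a point from world to camera coordinates); the wrist camera has in their place "mount" (4x4, takes a point from camera to tool coordinates, whose origin is the TCP and whose axes are the flange's). Camera axes: x right, y down, z forward; pixel columns grow to the right and rows downward; lengths in m; the calibration is good to about 2 mm. A picture is of the moment at which its call begins: read the wrist's pose just before it. camera_info takes no time and is no camera call.
- manip.hand_in(): hands the job in, once; it reports no verdict.
The state is a dict: "clock": time; "joint_pos": joint angles; "joint_velocities": joint speeds; "tau": joint torques, N m; "position": TCP position; "ee_rot": TCP orientation; "ft_force": force on the tool from outside, world axes, zero at the start; "torque": the same for the moment, N m; "grip_width": opening from 0.0 (shut) to 1.0 (fully open).
Only numpy, scipy, OpenCV 4.12 (cv2) and the standard library are available. Lean on these libraries where they do the work, as an engineer would, in place of code of your own. Each camera call takes 0.05 s, during which the arm holds its last target.

### The job

The knife case is shut but its lock has been left open, with a tall canister standing in the way on its round stand. Lift the canister off and set it aside, swing the lock's shackle round until its free leg is over the hole again and press it down until it clicks and stays down, then put the canister back upright, wholly on its stand. Leave the other things where they are.

Things in the scene. Friction and masses are not known exactly. Their poses are not given: they have to be found in the camera images.
- lockcase: Fixed flat steel knife case, brass lock block at the middle of its front. Origin: on the table under the block's centre; x points from block to case, y left, z up. Block 34 (x) x 72 (y) x 52 mm high. Case: x = 25 to 211 mm, y = +-153 mm (handles to +-172), 50 mm high. A steel hasp strap lies on the block's -y half (top at 55 mm), its eye over the toe hole. The keyhole is not used.
- heel_axis (a point): Fixed point on the vertical axis about which the shackle swings (the heel leg), 55 mm above the table, 22 mm to the +y side of the lock block's centre.
- toe_hole (a point): Centre of the eye and hole into which the free (toe) leg must go, 55 mm above the table, 22 mm to the -y side of the lock block's centre. The eye is about 15 mm wide.
- bar_mid (a point): Middle of the upper surface of the shackle's crossbar. The shackle is an upside-down U of 9 mm round steel bar, legs 44 mm apart between centres; its top stands 104.5 mm above the table when raised and about 86 mm when locked. This point moves with it.
- toe_top (a point): Top of the shackle at its free (toe) leg: a point on the centre line of that leg, level with the crossbar's upper surface, 44 mm from the heel axis. Raised, the leg hangs from here down to 59 mm above the table, 4 mm over the strap.
- swing (a joint): Angle of the shackle about its heel (rad). 0: toe leg right over its hole, against a stop. Grows as the toe swings out to the front (-x of the case), clockwise from above; other stop at 1.4. Stays where it is left (friction 0.03 N m). A hidden key lets the shackle go down only if this is below about 0.1.
- press (a joint): How far the shackle is pressed down (m). 0: raised; 0.022: hard stop. A spring of 4 to 6 N lifts it again unless the hidden pawl has caught: press past 0.018 (better 0.020), where it clicks; let go, it then stays at about 0.018. The push needed rises to about 8 to 12 N near 0.011 and eases before the click.
- stand_top (a point): Centre of the upper face of the canister's stand: fixed grey disc 90 mm in diameter, 6 mm high, in front of the lock.
- canister_center (a point): Centre (half-way up) of the tall plain steel canister: upright cylinder 56 mm in diameter and 150 mm high (57 mm over a thin bead 117 to 121 mm above its foot), about 0.4 kg, with a 32 mm lid of the same diameter, firmly fixed; standing on the stand.
- shaker_center (a point): Bystander: centre of an aluminium shaker, 48 mm in diameter, 86 mm high, beside the lock.
- mill_center (a point): Bystander: centre of a dark wooden pepper mill, 50 mm in diameter, 115 mm high, beside the lock.
- mealtray_center (a point): Bystander: centre of an open black meal tray 160 (its x) x 115 (its y) x 38 mm high.
- cup_center (a point): Bystander: centre of a small black cup, 64 mm in diameter, 50 mm high.
- stone_center (a point): Bystander: centre of a grey sharpening stone 55 x 170 x 22 mm lying on the lid of the case.
- spoon_center (a point): Bystander: centre of a 220 mm spoon lying along its own x, up to 52 mm wide, 20 mm high, on the lid of the case.
- bowl_center (a point): Bystander: centre of a white bowl, 120 mm in diameter, 50 mm high.

How it is judged:
On the way, in this order (a step that is already met when the one before it is completed fails the run):
1. the canister has been moved off its stand and set aside (horizontal distance between canister_center and stand_top above 0.075 m), for 0.2 s.
2. the shackle is over its hole and down, caught by the pawl (value of joint press above 0.0165 m and value of joint swing below 0.2 rad and horizontal distance between canister_center and stand_top above 0.075 m), for 0.2 s.
At the end, for the whole second after the job is handed in: The shackle is down in its hole and stays there by itself (pressed more than 16.5 mm, swing below 0.2 rad); the canister stands upright (within 0.1 rad), at rest, on its stand, its axis within 18 mm of the stand's centre (value of joint press above 0.0165 m and value of joint swing below 0.2 rad and horizontal distance between canister_center and stand_top below 0.018 m and angle between canister_center's own z axis and vertical below 0.1 rad and height (world z) of canister_center below 0.086 m and linear speed of canister below 0.02 m/s); the robot touches nothing.
It fails at once if a bystander is moved by more than 30 mm (distance of any of shaker_center, mill_center, mealtray_center, cup_center, stone_center, spoon_center, bowl_center from where it was at the start of the episode above 0.03 m).
It fails at once if the canister is tipped over (angle between canister_center's own z axis and vertical above 0.8 rad).
It also fails if it takes over 64 s, if anything falls off the work surface, if the arm or the gripper's body presses on something with over 40 N, if the wrist force passes 120 N, or if a joint passes its speed limit or range.

## Working session

There is one attempt and no reset: what is moved stays moved. The work goes in short steps, Python scripts to look and compute and a shell command to move; the robot and the scene stay as the last step left them, time stands still between calls to the robot, and variables do not carry over. Pictures are saved under pics/ and viewed, and the job is handed in when it is done.

```bash
ls; mkdir -p pics
python3 - <<'E'
from workcell import manip
import cv2, numpy as np
np.set_printoptions(precision=4,suppress=True)
o=manip.get_obs()
for k,v in o.items(): print(k,np.round(v,4))
for n in ["scene","top","wrist"]:
    cv2.imwrite(f"pics/{n}0.png",manip.camera(n)); print(n,manip.camera_info(n))
E
```

```text
pics
clock 0.0
joint_pos [-1.3256  0.3329 -0.0647  1.461   0.0216  1.3499 -0.0885]
joint_velocities [-0.0006 -0.0011 -0.0003 -0.0005  0.0002  0.001  -0.0007]
tau [ -0.0002 -62.5426   0.0491 -39.1619   0.0161   0.0095   0.    ]
position [0.1653 0.6024 0.2525]
ee_rot [ 0.1335  0.9911 -0.0007 -0.0001]
ft_force [-0.1532 -0.2294  0.0703]
torque [ 0.0184 -0.0081 -0.0156]
grip_width 1.0025
scene {'K': array([[417.6992,   0.    , 251.107 ],
       [  0.    , 417.6992, 187.9412],
       [  0.    ,   0.    ,   1.    ]]), 'k1': 0.04753372791016692, 'camera_from_world': array([[-0.3845,  0.9231,  0.0099,  0.1979],
       [ 0.5168,  0.2242, -0.8262, -0.2246],
       [-0.7649, -0.3126, -0.5633,  1.335 ],
       [ 0.    ,  0.    ,  0.    ,  1.    ]])}
top {'K': array([[352.3859,   0.    , 260.9057],
       [  0.    , 352.3859, 190.115 ],
       [  0.    ,   0.    ,   1.    ]]), 'k1': -0.034037554180349115, 'camera_from_world': array([[ 0.0263, -0.9993, -0.0247,  0.0324],
       [-0.9974, -0.0246, -0.0679,  0.5372],
       [ 0.0673,  0.0264, -0.9974,  0.7678],
       [ 0.    ,  0.    ,  0.    ,  1.    ]])}
wrist {'K': array([[297.2211,   0.    , 255.3749],
       [  0.    , 297.2211, 187.9828],
       [  0.    ,   0.    ,   1.    ]]), 'k1': 0.02671505371319435, 'mount': array([[-0.0012, -0.9536, -0.3012,  0.0772],
       [ 1.    , -0.0009, -0.0012, -0.001 ],
       [ 0.0008, -0.3012,  0.9536, -0.1212],
       [ 0.    ,  0.    ,  0.    ,  1.    ]])}
```

View pics/scene0.png

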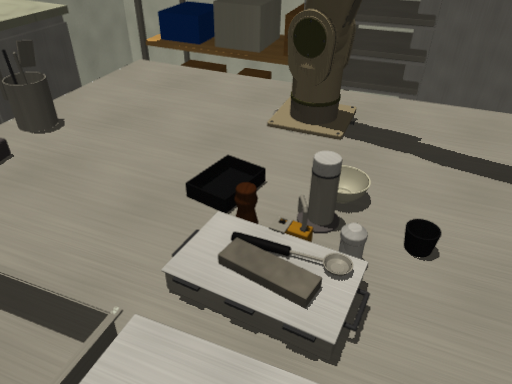

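View pics/top0.png

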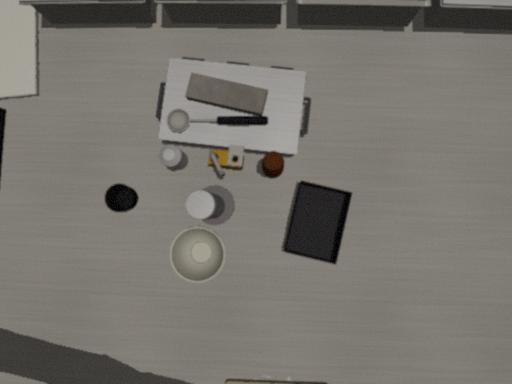

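View pics/wrist0.png

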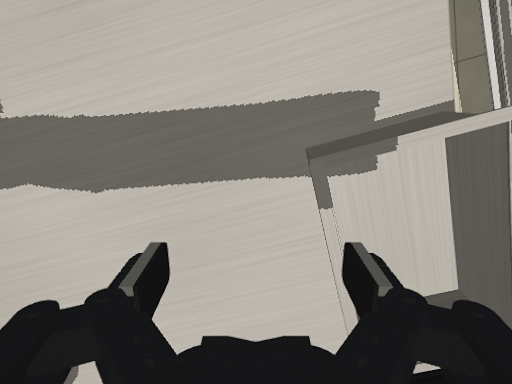

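```bash
cat > h.py <<'E'
from workcell import manip
import cv2, numpy as np
from scipy.spatial.transform import Rotation as R
np.set_printoptions(precision=4,suppress=True)
def cam(name):
    i=manip.camera_info(name); K=np.array(i["K"]); d=np.array([i["k1"],0,0,0.])
    if name=="wrist":
        o=manip.get_obs(); T=np.eye(4); T[:3,:3]=R.from_quat(o["ee_rot"]).as_matrix(); T[:3,3]=o["position"]
        M=T@np.array(i["mount"]); C=np.linalg.inv(M)
    else: C=np.array(i["camera_from_world"])
    return K,d,C
def ray(c,uv):
    K,d,C=c
    p=cv2.undistortPoints(np.array([[uv]],float),K,d)[0,0]
    W=np.linalg.inv(C); v=W[:3,:3]@np.array([p[0],p[1],1.]); return W[:3,3],v
def onz(c,uv,z):
    o,v=ray(c,uv); return o+v*(z-o[2])/v[2]
def proj(c,P):
    K,d,C=c
    return cv2.projectPoints(np.array(P,float).reshape(-1,3),cv2.Rodrigues(C[:3,:3])[0],C[:3,3],K,d)[0][:,0]
def tri(cs,uvs):
    A=np.zeros((3,3));b=np.zeros(3)
    for c,u in zip(cs,uvs):
        o,v=ray(c,u); v=v/np.linalg.norm(v);Pm=np.eye(3)-np.outer(v,v);A+=Pm;b+=Pm@o
    return np.linalg.solve(A,b)
E
python3 - <<'E'
import cv2
a=cv2.imread("pics/top0.png")[130:230,150:290]; cv2.imwrite("pics/top0z.png",cv2.resize(a,None,fx=5.7,fy=5.7,interpolation=cv2.INTER_CUBIC))
a=cv2.imread("pics/scene0.png")[145:265,260:400]; cv2.imwrite("pics/scene0z.png",cv2.resize(a,None,fx=5,fy=5,interpolation=cv2.INTER_CUBIC))
E
```

```text
(no output)
```

View pics/top0z.png

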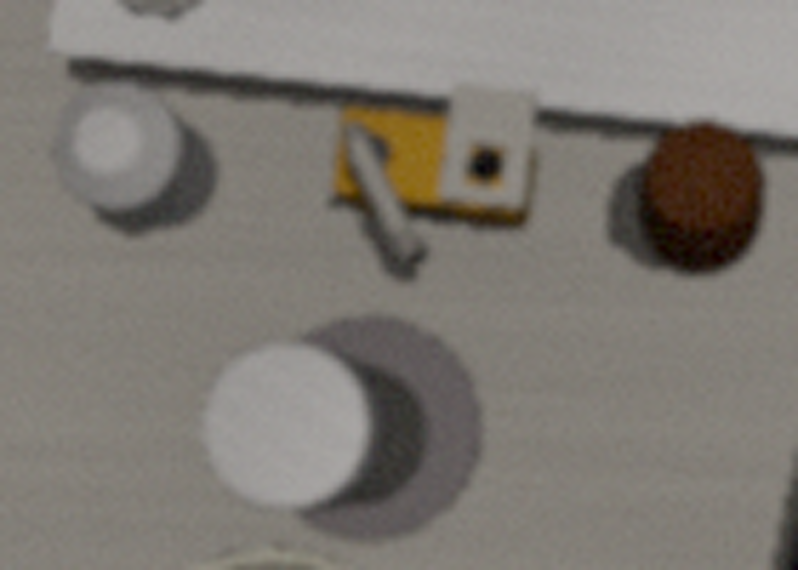

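View pics/scene0z.png

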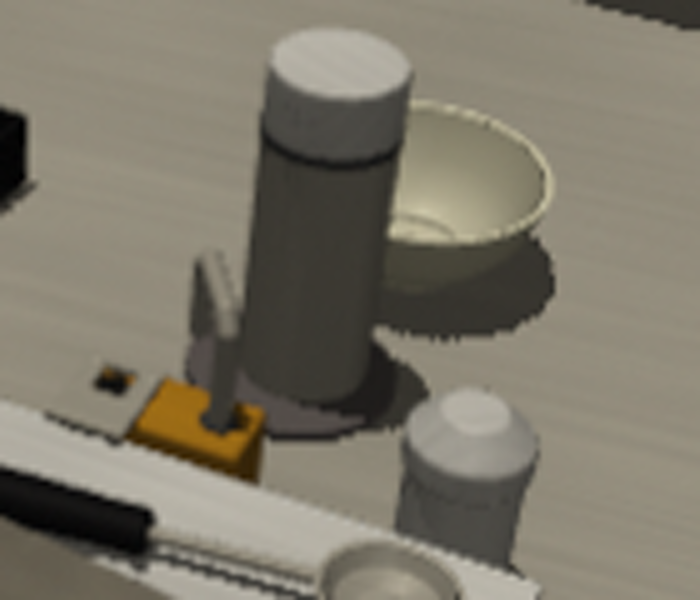

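Run:
```python
from h import *
c=cam("top"); s=cam("scene")
f=lambda x,y:(150+(x+.5)/5.7-.5,130+(y+.5)/5.7-.5)
g=lambda x,y:(260+(x+.5)/5-.5,145+(y+.5)/5-.5)
for n,p,z in [("hole",(485,165),.055),("can_top",(288,424),.156),("stand",(370,428),.006),("heel_top",(357,133),.1045),("toe_top",(408,255),.1045),
 ("blockFL_top(+y,-x)",(335,200),.052),("blockFR bottomish",(520,222),.05),("shaker",(120,145),.08),("mill",(703,180),.115)]:
    P=onz(c,f(*p),z); print(n,P)
print("scene")
for n,p,z in [("hole",(113,380),.055),("can_top",(341,63),.156),("heelbase",(220,418),.052),("toe_top",(210,262),.1045),("heel_top",(228,318),.1045),("shaker",(478,415),.086)]:
    print(n,onz(s,g(*p),z))
print("tri hole",tri([c,s],[f(485,165),g(113,380)]),"can",tri([c,s],[f(288,424),g(341,63)]))
# case edges in top image, full coords
for n,p,z in [("case nearL",(160,143),.05),("case nearR",(297,153),.05),("farL",(168,58),.05),("farR",(306,70),.05),
  ("bowl",(198,254),.05),("cup",(121,197),.05),("trayTL",(303,182),.038),("trayBL",(285,251),.038),("trayTR",(351,190),.038),("trayBR",(336,262),.038)]:
    print(n,onz(c,p,z))
```

```text
hole [0.6003 0.1033 0.055 ]
can_top [0.4986 0.154  0.156 ]
stand [0.5014 0.1509 0.006 ]
heel_top [0.603  0.1437 0.1045]
toe_top [0.5601 0.1242 0.1045]
blockFL_top(+y,-x) [0.5862 0.1601 0.052 ]
blockFR bottomish [0.5796 0.0898 0.05  ]
shaker [0.6009 0.2351 0.08  ]
mill [0.5874 0.0214 0.115 ]
scene
hole [0.6016 0.1011 0.055 ]
can_top [0.5011 0.1546 0.156 ]
heelbase [0.6036 0.1451 0.052 ]
toe_top [0.5789 0.1294 0.1045]
heel_top [0.6101 0.1457 0.1045]
shaker [0.6058 0.2385 0.086 ]
tri hole [0.6007 0.1021 0.0547] can [0.4986 0.1542 0.1546]
case nearL [0.6318 0.2685 0.05  ]
case nearR [ 0.6161 -0.0304  0.05  ]
farL [0.8242 0.2603 0.05  ]
farR [ 0.8009 -0.0468  0.05  ]
bowl [0.3944 0.1757 0.05  ]
cup [0.5116 0.3489 0.05  ]
trayTL [ 0.5549 -0.0455  0.038 ]
trayBL [ 0.405  -0.0097  0.038 ]
trayTR [ 0.54   -0.1497  0.038 ]
trayBR [ 0.3846 -0.1193  0.038 ]
```

```bash
python3 -m crank '[[1,[-0.37,-0.29,0],[0,0,0]],[1,[-0.37,-0.29,0],[0,0,0]],[1,[-0.37,-0.29,0],[0,0,0]],[1,[-0.37,-0.29,0],[0,0,0]],[1,[-0.37,-0.29,0],[0,0,0]]]' 60
python3 -m crank '[[1,[-0.37,-0.29,0],[0,0,0]],[1,[-0.37,-0.29,0],[0,0,0]],[1,[-0.37,-0.29,0],[0,0,0]],[1,[-0.37,-0.29,0],[0,0,0]],[1,[-0.37,-0.29,0],[0,0,0]]]'
```

```text
clock: 0.65
position: [0.2781, 0.4502, 0.2531]
ee_rot: [0.134, 0.991, -0.0, -0.0]
ft_force: [1.0, 0.1, -0.7]
grip_width: 1.001
clock: 1.15
position: [0.39, 0.2992, 0.2532]
ee_rot: [0.133, 0.991, 0.0, -0.0]
ft_force: [0.3, 0.2, -0.1]
grip_width: 1.001
```

```bash
python3 -m crank '[[1,[-0.45,-0.35,0],[0,0,0]],[1,[-0.45,-0.35,0],[0,0,0]],[1,[-0.45,-0.35,0],[0,0,0]],[1,[-0.45,-0.34,0],[0,0,0]],[1,[0,0,0],[0,0,0]]]'
python3 - <<'E'
from h import *
c=cam("wrist");im=manip.camera("wrist");cv2.imwrite("pics/w1.png",im)
print(proj(c,[[.4995,.154,.156],[.501,.151,.006],[.601,.102,.055],[.603,.146,.1045],[.56,.124,.1045]]))
E
```

```text
clock: 1.65
position: [0.5017, 0.1491, 0.2533]
ee_rot: [0.138, 0.99, -0.001, 0.001]
ft_force: [0.5, 0.4, 0.4]
grip_width: 1.005
[[262.5808 193.5934]
 [258.1423 157.0521]
 [241.8988 254.3058]
 [280.7293 270.2724]
 [248.8824 239.6338]]
```

View pics/w1.png

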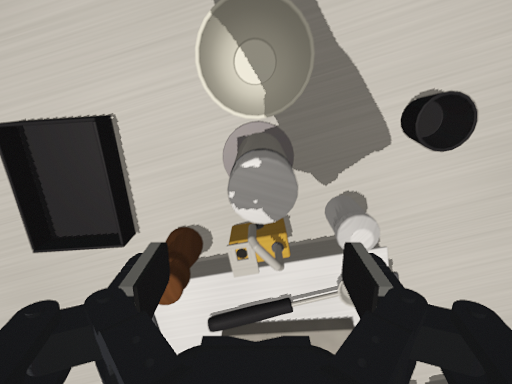

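Run:
```python
from h import *
o=manip.get_obs();print(o["position"],o["ee_rot"],o["clock"])
im=cv2.imread("pics/w1.png")[100:300,180:400];cv2.imwrite("pics/w1z.png",cv2.resize(im,None,fx=3,fy=3,interpolation=cv2.INTER_CUBIC))
```

```text
[0.5001 0.1522 0.2531] [ 0.1363  0.9907 -0.0004  0.0001] 1.7
```

View pics/w1z.png

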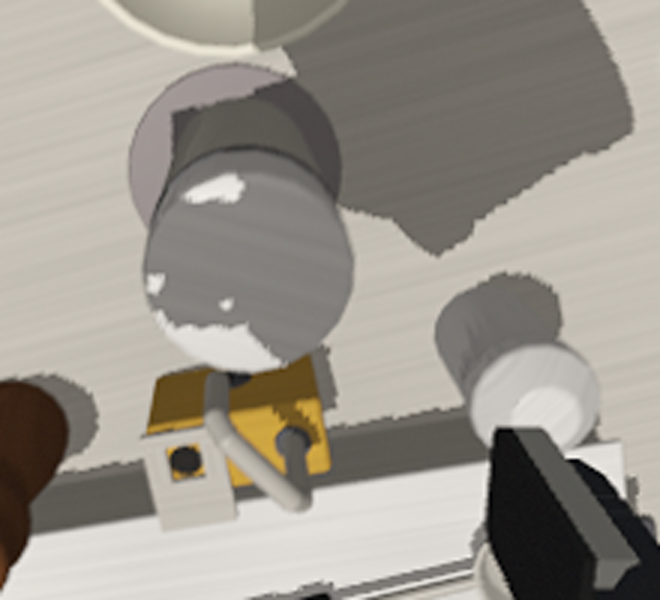

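```bash
python3 -m crank '[[1,[0,0,0.4],[0,0,0]],[1,[0,0,0.4],[0,0,0]],[1,[0,0,0.3],[0,0,0]],[1,[0,0,0.24],[0,0,0]],[1,[0,0,0],[0,0,0]]]'
python3 - <<'E'
from h import *
im=manip.camera("scene");cv2.imwrite("pics/s2.png",cv2.resize(im[80:280,220:420],None,fx=3,fy=3))
E
```

```text
clock: 2.2
position: [0.4967, 0.1559, 0.1436]
ee_rot: [0.133, 0.991, -0.001, -0.002]
ft_force: [0.1, -0.2, -0.3]
grip_width: 1.001
```

View pics/s2.png

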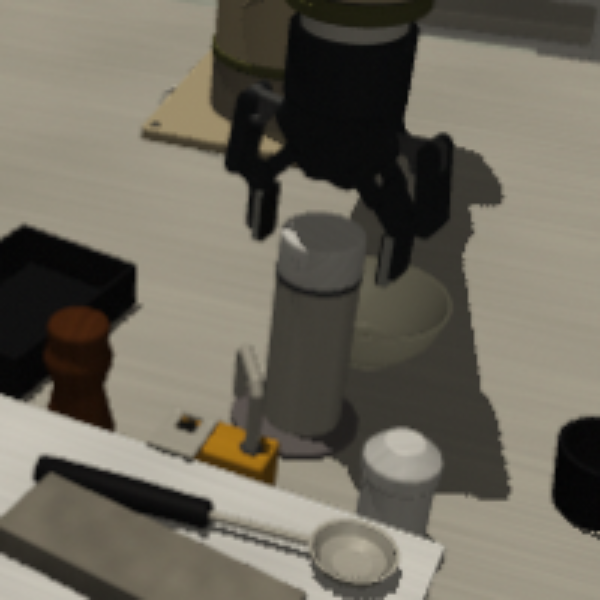

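```bash
python3 -m crank '[[-1,[0,0,0],[0,0,0]],[-1,[0,0,0],[0,0,0]],[-1,[0,0,0],[0,0,0]],[-1,[0,0,0],[0,0,0]],[-1,[0,0,0],[0,0,0]]]' 60
python3 -m crank '[[-1,[0,0,0],[0,0,0]],[-1,[0,0,-0.1],[0,0,0]],[-1,[0,0,-0.2],[0,0,0]],[-1,[0,0,-0.4],[0,0,0]],[-1,[0,0,-0.3],[0,0,0]]]' 60
python3 - <<'E'
from h import *
im=manip.camera("scene");cv2.imwrite("pics/s3.png",cv2.resize(im[80:280,220:420],None,fx=3,fy=3))
E
```

```text
clock: 2.75
position: [0.4996, 0.1556, 0.1477]
ee_rot: [0.134, 0.991, 0.001, 0.001]
ft_force: [-1.8, -1.4, 6.2]
grip_width: 0.638
clock: 3.25
position: [0.4988, 0.1553, 0.228]
ee_rot: [0.134, 0.991, 0.0, 0.0]
ft_force: [0.4, 0.2, -5.0]
grip_width: 0.639
```

View pics/s3.png

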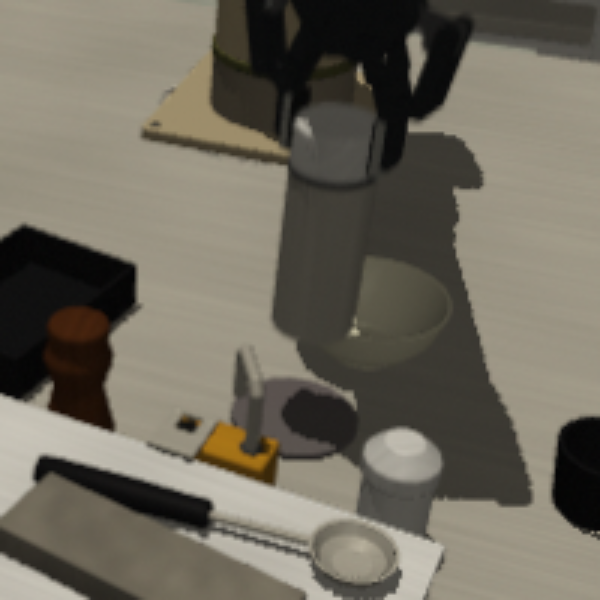

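```bash
python3 -m crank '[[-1,[0.3,0.27,0],[0,0,0]],[-1,[0.4,0.36,0],[0,0,0]],[-1,[0.4,0.36,0],[0,0,0]],[-1,[0.4,0.36,0],[0,0,0]],[-1,[0.1,0.09,0],[0,0,0]]]'
python3 -m crank '[[-1,[0,0,0.2],[0,0,0]],[-1,[0,0,0.35],[0,0,0]],[-1,[0,0,0.35],[0,0,0]],[-1,[0,0,0.1],[0,0,0]],[-1,[0,0,0],[0,0,0]]]'
python3 - <<'E'
from h import *
o=manip.get_obs();print(o["position"],o["ft_force"],o["ee_rot"])
im=manip.camera("scene");cv2.imwrite("pics/s4.png",cv2.resize(im[60:260,260:460],None,fx=3,fy=3))
E
```

```text
clock: 3.8
position: [0.4022, 0.3047, 0.2259]
ee_rot: [0.13, 0.991, 0.001, -0.001]
ft_force: [0.0, -0.4, -4.8]
grip_width: 0.637
clock: 4.3
position: [0.4054, 0.2996, 0.1453]
ee_rot: [0.134, 0.991, -0.001, -0.001]
ft_force: [0.2, 0.1, -3.5]
grip_width: 0.637
[0.4054 0.2996 0.1453] [ 0.168   0.068  -3.4696] [ 0.1336  0.991  -0.001  -0.0007]
```

View pics/s4.png

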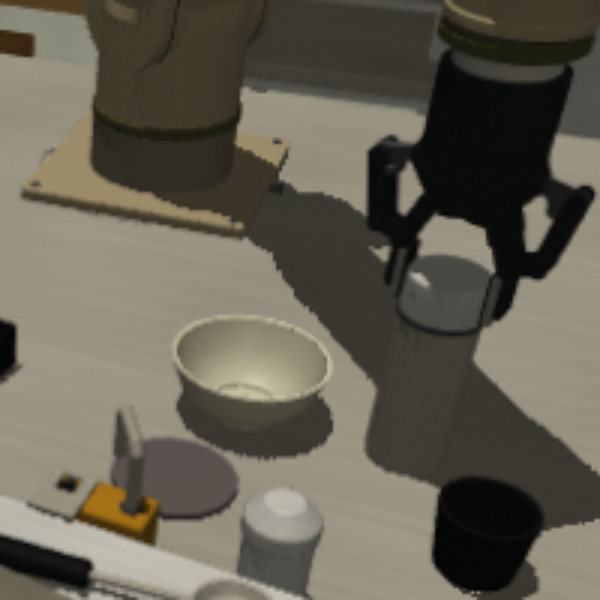

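```bash
python3 -m crank '[[-1,[0,0,0.03],[0,0,0]],[-1,[0,0,0.02],[0,0,0]],[-1,[0,0,0],[0,0,0]],[-1,[0,0,0],[0,0,0]],[-1,[0,0,0],[0,0,0]]]'
```

```text
clock: 4.85
position: [0.406, 0.3004, 0.1424]
ee_rot: [0.133, 0.991, 0.0, 0.0]
ft_force: [-0.2, 0.8, -4.0]
grip_width: 0.638
```

```bash
python3 -m crank '[[-1,[0,0,0.015],[0,0,0]],[-1,[0,0,0.015],[0,0,0]],[-1,[0,0,0],[0,0,0]],[-1,[0,0,0],[0,0,0]],[-1,[0,0,0],[0,0,0]]]'
```

```text
clock: 5.35
position: [0.4067, 0.3005, 0.1417]
ee_rot: [0.134, 0.991, 0.001, 0.001]
ft_force: [-4.0, -4.9, 15.7]
grip_width: 0.635
```

```bash
python3 -m crank '[[0.6,[0,0,-0.01],[0,0,0]],[1,[0,0,0],[0,0,0]],[1,[0,0,0],[0,0,0]],[1,[0,0,0],[0,0,0]],[1,[0,0,0],[0,0,0]]]'
python3 -m crank '[[1,[0,0,-0.2],[0,0,0]],[1,[0,0,-0.4],[0,0,0]],[1,[0,0,-0.4],[0,0,0]],[1,[0,0,-0.4],[0,0,0]],[1,[0,0,0],[0,0,0]]]'
python3 - <<'E'
from h import *
im=manip.camera("scene");cv2.imwrite("pics/s5.png",im);cv2.imwrite("pics/s5z.png",cv2.resize(im[170:270,270:380],None,fx=5,fy=5,interpolation=cv2.INTER_CUBIC))
im=manip.camera("top");cv2.imwrite("pics/t5.png",im);cv2.imwrite("pics/t5z.png",cv2.resize(im[130:230,150:290],None,fx=5.7,fy=5.7,interpolation=cv2.INTER_CUBIC))
E
```

```text
clock: 5.85
position: [0.4059, 0.3003, 0.1404]
ee_rot: [0.133, 0.991, -0.0, -0.0]
ft_force: [0.2, 0.4, -0.2]
grip_width: 1.001
clock: 6.35
position: [0.4074, 0.3015, 0.2568]
ee_rot: [0.134, 0.991, 0.003, 0.002]
ft_force: [1.0, 0.8, -0.6]
grip_width: 1.001
```

View pics/s5.png

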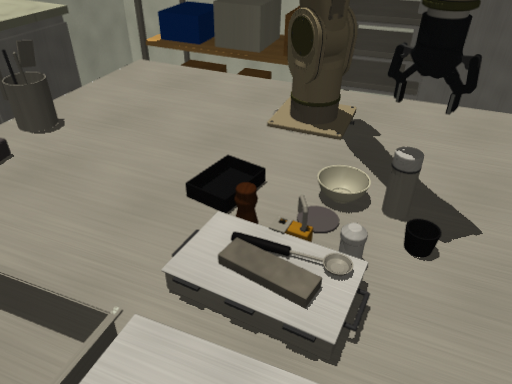

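View pics/s5z.png

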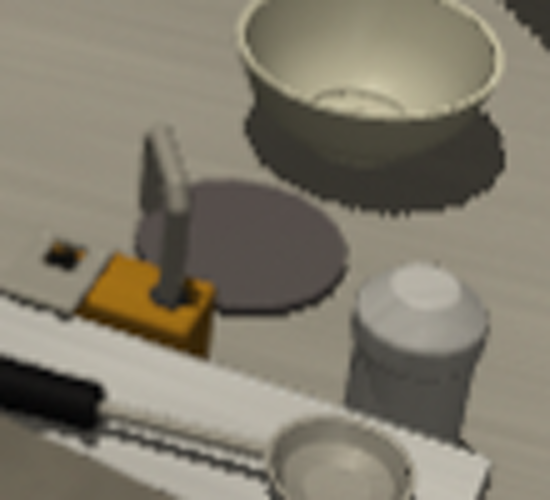

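View pics/t5z.png

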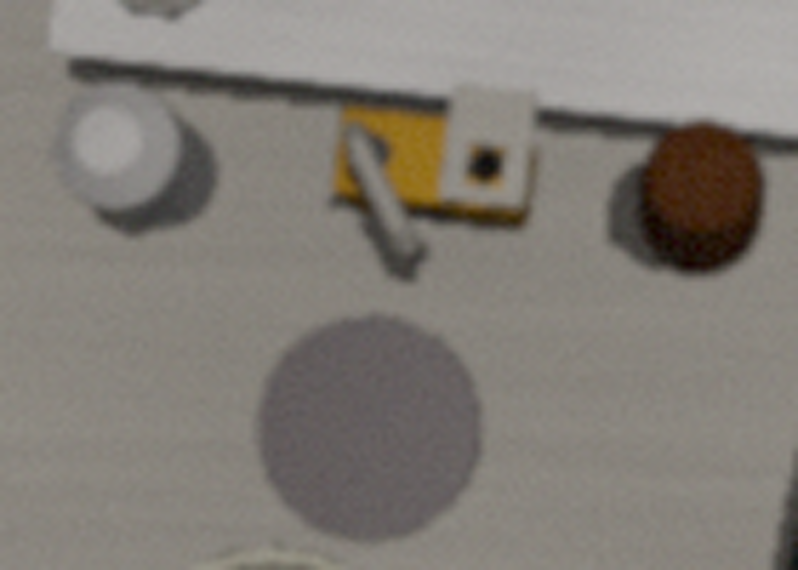

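```bash
cat >> h.py <<'E'
def delta(target):
    o=manip.get_obs();Rm=R.from_quat(o["ee_rot"]).as_matrix()
    return Rm.T@(np.array(target)-o["position"])/0.08
E
python3 - <<'E'
from h import *
psi=-0.05; Rc=np.array([[np.cos(psi),-np.sin(psi)],[np.sin(psi),np.cos(psi)]])
heel=np.array([.603,.1455])
Rt=R.from_quat([.134,.991,0,0]).as_matrix()[:2,:2]; prev=None
for th,off in [(1.07,.030),(1.07,.018),(.85,.017),(.65,.017),(.45,.017),(.25,.017),(.1,.017),(0,.017)]:
    u=Rc@[-np.sin(th),-np.cos(th)]; n=Rc@[-np.cos(th),np.sin(th)]
    P=heel+.040*u+off*n
    print(th,P, None if prev is None else Rt.T@(P-prev)/.08); prev=P
    if off==.030: print("delta",delta([*P,.2]))
E
```

```text
1.07 [0.5539 0.1551] None
delta [-2.2631 -1.2642  0.6588]
1.07 [0.5592 0.1443] [-0.0989 -0.1128]
0.85 [0.5611 0.134 ] [-0.0577 -0.1179]
0.65 [0.5642 0.1259] [-0.0646 -0.0872]
0.45 [0.5689 0.1185] [-0.0806 -0.0726]
0.25 [0.5749 0.1123] [-0.0934 -0.0551]
0.1 [0.5802 0.1085] [-0.0763 -0.0285]
0 [0.584  0.1064] [-0.0528 -0.0125]
```

```bash
python3 -m crank '[[-1,[-0.45,-0.25,0],[0,0,0]],[-1,[-0.45,-0.25,0],[0,0,0]],[-1,[-0.45,-0.25,0],[0,0,0]],[-1,[-0.45,-0.25,0],[0,0,0]],[-1,[-0.46,-0.26,0],[0,0,0]]]' 30
python3 -m crank '[[-1,[0,0,0.3],[0,0,0]],[-1,[0,0,0.45],[0,0,0]],[-1,[0,0,0.45],[0,0,0]],[-1,[0,0,0.3],[0,0,0]],[-1,[0,0,0],[0,0,0]]]'
python3 - <<'E'
from h import *
o=manip.get_obs();print(o["position"],o["ft_force"],delta([.5539,.1551,.1]))
c=cam("wrist");im=manip.camera("wrist");cv2.imwrite("pics/w6.png",im)
im=manip.camera("scene");cv2.imwrite("pics/s6z.png",cv2.resize(im[100:260,230:390],None,fx=3.7,fy=3.7,interpolation=cv2.INTER_CUBIC))
E
```

```text
clock: 6.95
position: [0.554, 0.154, 0.2509]
ee_rot: [0.133, 0.991, -0.001, -0.001]
ft_force: [0.1, 1.8, 0.4]
grip_width: 0.145
clock: 7.45
position: [0.5507, 0.1543, 0.1277]
ee_rot: [0.133, 0.991, -0.002, -0.003]
ft_force: [0.1, 0.4, -0.2]
grip_width: 0.001
[0.5507 0.1543 0.1277] [ 0.0574  0.4062 -0.2263] [-0.038   0.0223  0.3464]
```

View pics/w6.png

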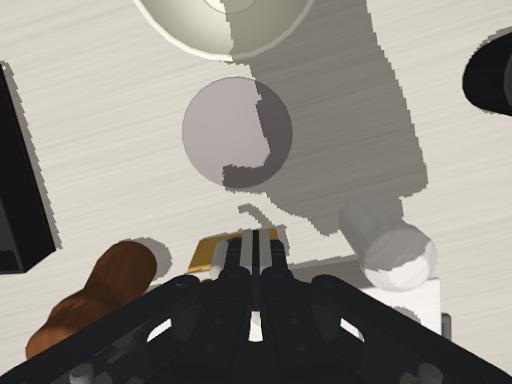

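View pics/s6z.png

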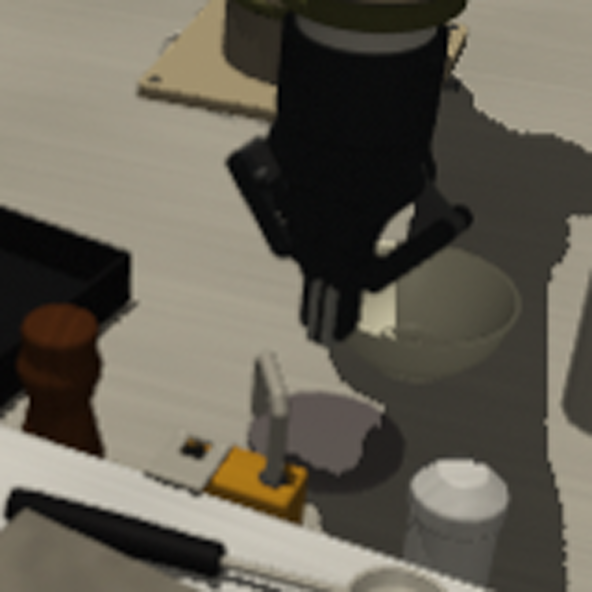

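```bash
python3 -m crank '[[-1,[0,0,0.17],[0,0,0]],[-1,[0,0,0.17],[0,0,0]],[-1,[0,0,0],[0,0,0]],[-1,[-0.05,-0.05,0],[0,0,0]],[-1,[-0.05,-0.05,0],[0,0,0]]]'
python3 - <<'E'
from h import *
o=manip.get_obs();print(o["position"],o["ft_force"],o["torque"])
im=manip.camera("scene");cv2.imwrite("pics/s7z.png",cv2.resize(im[160:240,270:350],None,fx=7,fy=7,interpolation=cv2.INTER_CUBIC))
E
```

```text
clock: 8.05
position: [0.5597, 0.1451, 0.1058]
ee_rot: [0.133, 0.991, 0.0, 0.0]
ft_force: [-0.1, 0.2, -0.1]
grip_width: 0.003
[0.5597 0.1451 0.1058] [-0.1412  0.1989 -0.1429] [ 0.0219 -0.0299 -0.044 ]
```

View pics/s7z.png

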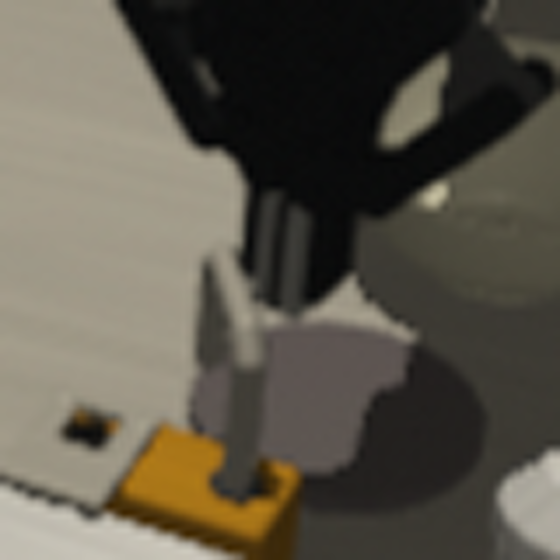

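```bash
python3 -m crank '[[-1,[0,0,0.06],[0,0,0]],[-1,[-0.06,-0.12,0],[0,0,0]],[-1,[-0.065,-0.09,0],[0,0,0]],[-1,[-0.08,-0.07,0],[0,0,0]],[-1,[-0.05,-0.03,0],[0,0,0]]]'
python3 - <<'E'
from h import *
o=manip.get_obs();print(o["position"],o["ft_force"],o["torque"])
im=manip.camera("scene");cv2.imwrite("pics/s8z.png",cv2.resize(im[160:240,270:350],None,fx=7,fy=7,interpolation=cv2.INTER_CUBIC))
E
```

```text
clock: 8.6
position: [0.5728, 0.1147, 0.1006]
ee_rot: [0.134, 0.991, -0.0, 0.0]
ft_force: [-0.6, 1.0, 0.1]
grip_width: -0.0
[0.5728 0.1147 0.1006] [-0.5874  0.9868  0.1234] [0.1854 0.1363 0.0568]
```

View pics/s8z.png

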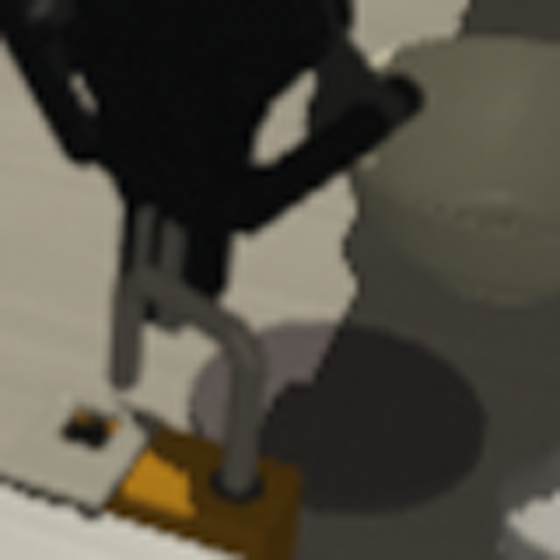

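```bash
python3 -m crank '[[-1,[-0.06,-0.03,0],[0,0,0]],[-1,[-0.06,-0.02,0],[0,0,0]],[-1,[-0.04,-0.01,0],[0,0,0]],[-1,[0,0,0],[0,0,0]],[-1,[0,0,0],[0,0,0]]]'
python3 - <<'E'
from h import *
o=manip.get_obs();print(o["position"],o["ft_force"],o["torque"])
im=manip.camera("scene");cv2.imwrite("pics/s9z.png",cv2.resize(im[160:240,270:350],None,fx=7,fy=7,interpolation=cv2.INTER_CUBIC))
E
```

```text
clock: 9.15
position: [0.5835, 0.1081, 0.1005]
ee_rot: [0.134, 0.991, -0.0, 0.0]
ft_force: [0.2, -1.4, -0.9]
grip_width: -0.003
[0.5835 0.1081 0.1005] [ 0.2043 -1.3722 -0.9137] [-0.0219 -0.024   0.0462]
```

View pics/s9z.png

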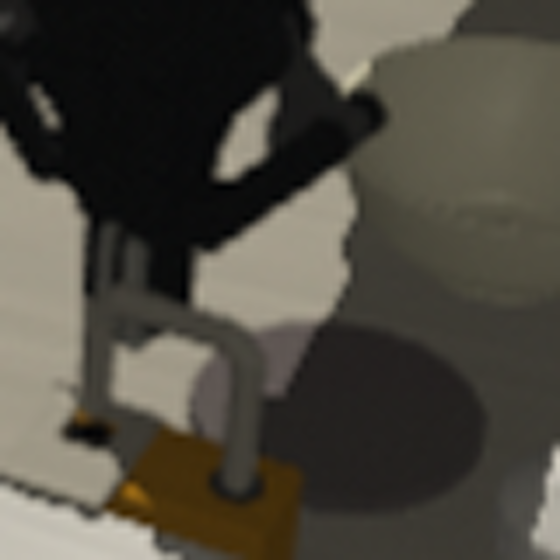

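```bash
python3 -m crank '[[-1,[-0.025,0,0],[0,0,0]],[-1,[-0.02,0,0],[0,0,0]],[-1,[0,0,0],[0,0,0]],[-1,[0,0,0],[0,0,0]],[-1,[0,0,0],[0,0,0]]]'
```

```text
clock: 9.7
position: [0.5867, 0.1072, 0.1004]
ee_rot: [0.133, 0.991, 0.0, -0.0]
ft_force: [-3.0, 0.3, 0.1]
grip_width: 0.0
```

```bash
python3 -m crank '[[-1,[-0.02,0,0],[0,0,0]],[-1,[-0.01,0,0],[0,0,0]],[-1,[0,0,0],[0,0,0]],[-1,[0,0,0],[0,0,0]],[-1,[0,0,0],[0,0,0]]]'
python3 - <<'E'
from h import *
im=manip.camera("scene");cv2.imwrite("pics/s10z.png",cv2.resize(im[160:240,270:350],None,fx=7,fy=7,interpolation=cv2.INTER_CUBIC))
E
```

```text
clock: 10.2
position: [0.5885, 0.1068, 0.1003]
ee_rot: [0.133, 0.991, 0.0, -0.001]
ft_force: [-5.2, 1.4, 1.9]
grip_width: -0.006
```

View pics/s10z.png

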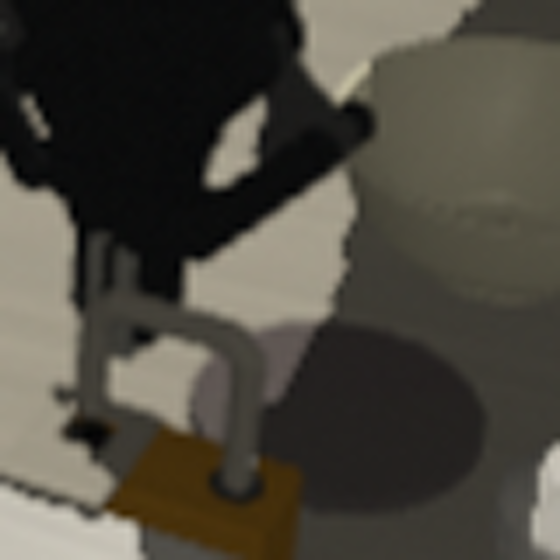

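```bash
python3 -m crank '[[-1,[-0.02,0,0],[0,0,0]],[-1,[-0.015,0,0],[0,0,0]],[-1,[0,0,0],[0,0,0]],[-1,[0,0,0],[0,0,0]],[-1,[0,0,0],[0,0,0]]]'
```

```text
clock: 10.75
position: [0.5904, 0.1063, 0.1001]
ee_rot: [0.133, 0.991, -0.0, -0.002]
ft_force: [-9.4, 0.6, 4.2]
grip_width: -0.004
```

```bash
python3 -m crank '[[-1,[0.1,0,0],[0,0,0]],[-1,[0.2,0,0],[0,0,0]],[-1,[0.15,0,-0.2],[0,0,0]],[-1,[0.1,0,-0.4],[0,0,0]],[-1,[0,0,0],[0,0,0]]]'
python3 - <<'E'
from h import *
im=manip.camera("scene");cv2.imwrite("pics/s11z.png",cv2.resize(im[160:240,270:350],None,fx=7,fy=7,interpolation=cv2.INTER_CUBIC))
c=cam("wrist");im=manip.camera("wrist");cv2.imwrite("pics/w11.png",im)
print(proj(c,[[.601,.102,.1045],[.603,.1455,.1045],[.601,.102,.055]]))
im=manip.camera("top");cv2.imwrite("pics/t11z.png",cv2.resize(im[130:190,190:270],None,fx=8,fy=8,interpolation=cv2.INTER_CUBIC))
print(manip.get_obs()["position"])
E
```

```text
clock: 11.25
position: [0.5512, 0.1181, 0.1525]
ee_rot: [0.133, 0.991, 0.002, 0.003]
ft_force: [0.8, 0.2, -0.2]
grip_width: -0.002
[[254.2013 297.643 ]
 [318.8467 285.2834]
 [254.2975 258.1654]]
[0.5497 0.1173 0.1484]
```

View pics/w11.png

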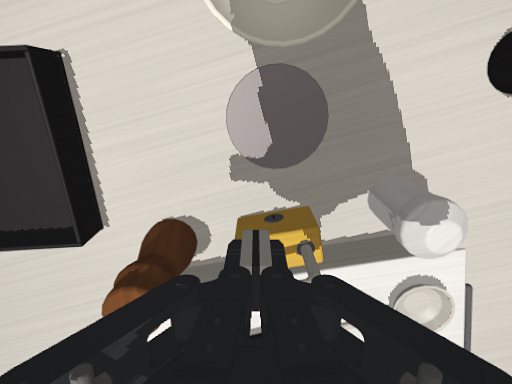

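View pics/t11z.png

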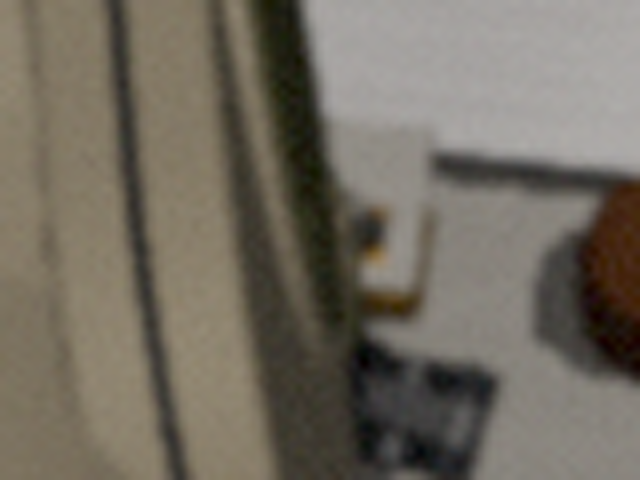

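View pics/s11z.png

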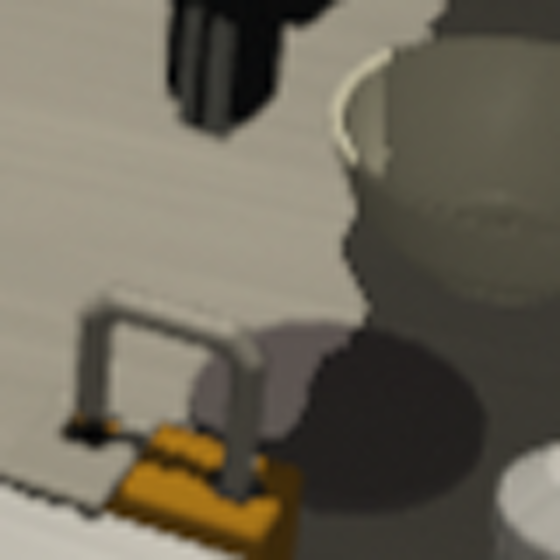

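Run:
```python
from h import *
s=cam("scene");g=lambda x,y:(270+(x+.5)/7-.5,160+(y+.5)/7-.5)
for n,p,z in [("toe foot",(92,418),.059),("hole",(89,430),.055),("toe top",(97,298),.1045),("heel top",(249,352),.1045)]: print(n,onz(s,g(*p),z))
print("delta mid",delta([.602,.124,.15]), manip.get_obs()["position"])
```

```text
toe foot [0.6021 0.1021 0.059 ]
hole [0.6027 0.1016 0.055 ]
toe top [0.6082 0.1031 0.1045]
heel top [0.615  0.1471 0.1045]
delta mid [-0.6079  0.2543 -0.0195] [0.5497 0.1173 0.1484]
```

```bash
python3 -m crank '[[-1,[-0.3,0.13,0],[0,0,0]],[-1,[-0.31,0.13,0],[0,0,0]],[-1,[0,0,0.1],[0,0,0]],[-1,[0,0,0.1],[0,0,0]],[-1,[0,0,0],[0,0,0]]]'
python3 - <<'E'
from h import *
im=manip.camera("scene");cv2.imwrite("pics/s12z.png",cv2.resize(im[160:240,270:350],None,fx=7,fy=7,interpolation=cv2.INTER_CUBIC))
print(manip.get_obs()["position"])
E
```

```text
clock: 11.9
position: [0.6004, 0.124, 0.1301]
ee_rot: [0.134, 0.991, -0.001, -0.002]
ft_force: [-0.0, 0.3, 0.4]
grip_width: 0.002
[0.6008 0.1242 0.1311]
```

View pics/s12z.png

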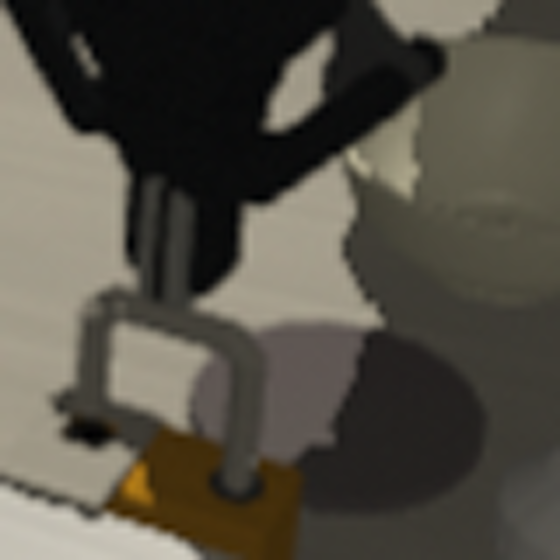

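```bash
python3 -m crank '[[-1,[0,0,0.04],[0,0,0]],[-1,[0,0,0.04],[0,0,0]],[-1,[0,0,0.04],[0,0,0]],[-1,[0,0,0],[0,0,0]],[-1,[0,0,0],[0,0,0]]]'
python3 - <<'E'
from h import *
im=manip.camera("scene");cv2.imwrite("pics/s13z.png",cv2.resize(im[160:240,270:350],None,fx=7,fy=7,interpolation=cv2.INTER_CUBIC))
print(manip.get_obs()["position"])
E
```

```text
clock: 12.45
position: [0.6022, 0.1246, 0.1233]
ee_rot: [0.134, 0.991, 0.0, 0.0]
ft_force: [-0.6, 0.1, 4.8]
grip_width: 0.002
[0.6022 0.1246 0.1233]
```

View pics/s13z.png

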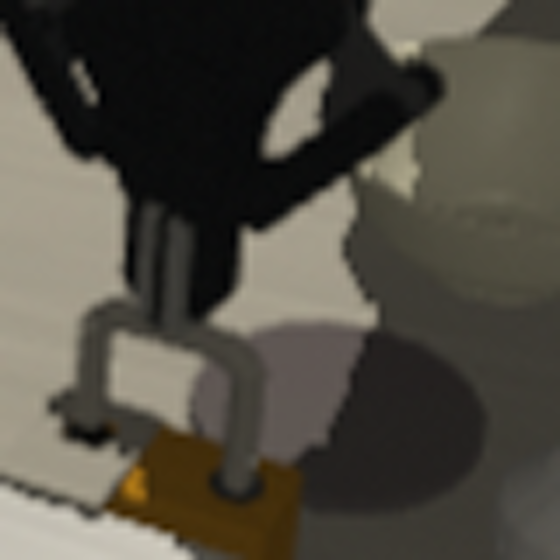

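Contact made and the shackle is starting down (4.8 N, spring level). Pressing on.

```bash
python3 -m crank '[[-1,[0,0,0.04],[0,0,0]],[-1,[0,0,0.04],[0,0,0]],[-1,[0,0,0.04],[0,0,0]],[-1,[0,0,0],[0,0,0]],[-1,[0,0,0],[0,0,0]]]'
python3 -m crank '[[-1,[0,0,0.03],[0,0,0]],[-1,[0,0,0.03],[0,0,0]],[-1,[0,0,0.02],[0,0,0]],[-1,[0,0,0],[0,0,0]],[-1,[0,0,0],[0,0,0]]]'
```

```text
clock: 13.0
position: [0.6018, 0.1246, 0.113]
ee_rot: [0.133, 0.991, -0.0, -0.0]
ft_force: [-0.3, -0.2, 0.0]
grip_width: -0.004
clock: 13.5
position: [0.6023, 0.1246, 0.1073]
ee_rot: [0.134, 0.991, 0.0, 0.0]
ft_force: [-0.8, 0.4, 5.5]
grip_width: 0.0
```

```bash
python3 -m crank '[[-1,[0,0,0.02],[0,0,0]],[-1,[0,0,0.02],[0,0,0]],[-1,[0,0,0.0],[0,0,0]],[-1,[0,0,0],[0,0,0]],[-1,[0,0,0],[0,0,0]]]'
```

```text
clock: 14.0
position: [0.6025, 0.1246, 0.1044]
ee_rot: [0.134, 0.991, 0.0, 0.001]
ft_force: [-1.6, 0.1, 6.4]
grip_width: -0.003
```

```bash
python3 -m crank '[[-1,[0,0,0.02],[0,0,0]],[-1,[0,0,0.02],[0,0,0]],[-1,[0,0,0.0],[0,0,0]],[-1,[0,0,0],[0,0,0]],[-1,[0,0,0],[0,0,0]]]'
python3 - <<'E'
from h import *
im=manip.camera("scene");cv2.imwrite("pics/s14z.png",cv2.resize(im[160:240,270:350],None,fx=7,fy=7,interpolation=cv2.INTER_CUBIC))
E
```

```text
clock: 14.5
position: [0.6041, 0.1245, 0.1038]
ee_rot: [0.134, 0.991, 0.001, 0.002]
ft_force: [-4.2, -1.7, 24.5]
grip_width: -0.003
```

View pics/s14z.png

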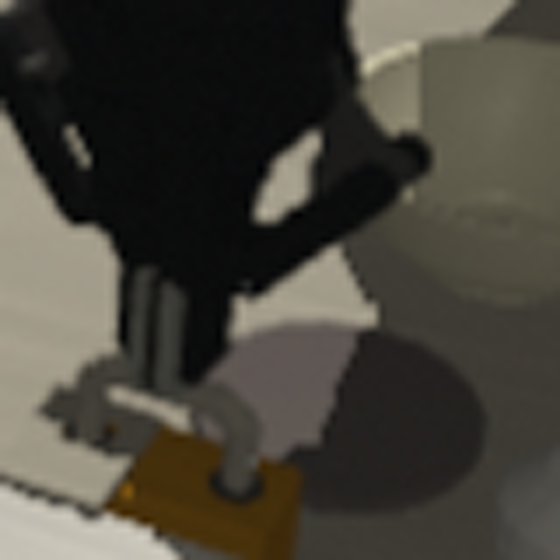

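Hard stop reached (24.5 N). Lift straight up and check that it stays.

```bash
python3 -m crank '[[-1,[0,0,-0.1],[0,0,0]],[-1,[0,0,-0.3],[0,0,0]],[-1,[0,0,-0.5],[0,0,0]],[-1,[0,0,-0.5],[0,0,0]],[-1,[0,0,-0.4],[0,0,0]]]'
python3 - <<'E'
from h import *
im=manip.camera("scene");cv2.imwrite("pics/s15z.png",cv2.resize(im[160:240,270:350],None,fx=7,fy=7,interpolation=cv2.INTER_CUBIC))
c=manip.camera("scene");im=c[100:260,330:460];cv2.imwrite("pics/s15c.png",cv2.resize(im,None,fx=3.7,fy=3.7))
im=manip.camera("top");cv2.imwrite("pics/t15.png",im)
print(manip.get_obs()["position"])
E
```

```text
clock: 15.05
position: [0.6022, 0.1245, 0.2466]
ee_rot: [0.134, 0.991, 0.0, 0.001]
ft_force: [0.7, 0.2, 0.9]
grip_width: -0.001
[0.6029 0.1247 0.2465]
```

View pics/s15z.png

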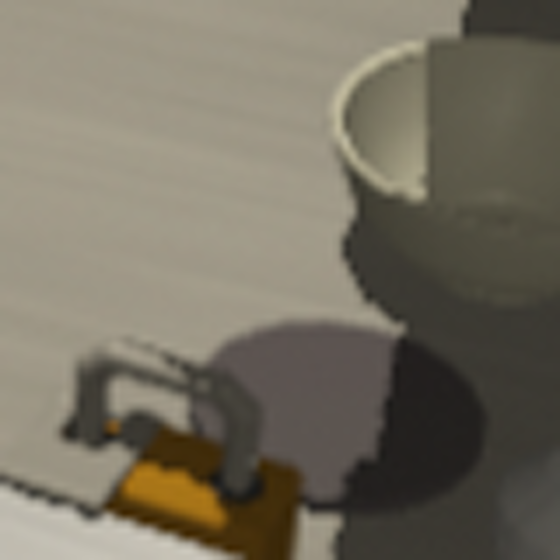

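View pics/s15c.png

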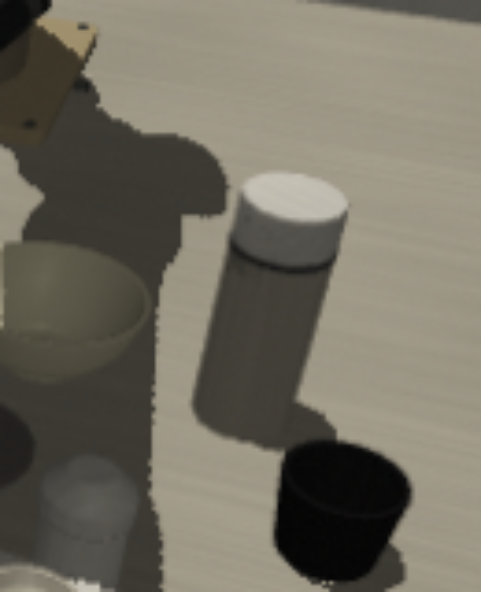

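View pics/t15.png

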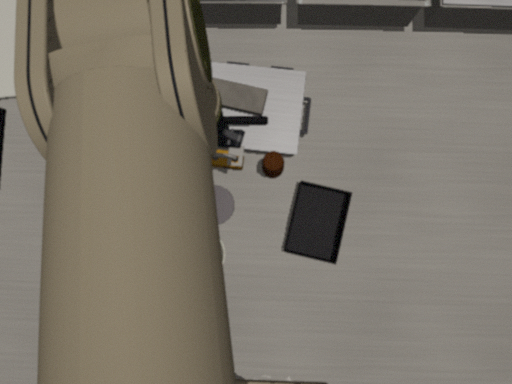

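Run:
```python
from h import *
s=cam("scene")
print("can",onz(s,(330+295/3.7,100+197/3.7),.150), "foot near est")
g=lambda x,y:(270+(x+.5)/7-.5,160+(y+.5)/7-.5)
print("raised/locked proj toe_top", proj(s,[[.601,.102,.1045],[.601,.102,.0865]]),"seen before",g(97,298),"now",g(97,352))
print(delta([.4062,.3004,.2465]))
```

```text
can [0.41   0.2993 0.15  ] foot near est
raised/locked proj toe_top [[284.117  199.9165]
 [283.604  207.5841]] seen before (283.42857142857144, 202.14285714285714) now (283.42857142857144, 209.85714285714286)
[ 2.953   1.4669 -0.0051]
```

```bash
python3 -m crank '[[1,[0.42,0.21,0],[0,0,0]],[1,[0.42,0.21,0],[0,0,0]],[1,[0.42,0.21,0],[0,0,0]],[1,[0.42,0.21,0],[0,0,0]],[1,[0.42,0.21,0],[0,0,0]]]'
python3 -m crank '[[1,[0.42,0.21,0],[0,0,0]],[1,[0.42,0.21,0],[0,0,0]],[1,[0,0,0],[0,0,0]],[1,[0,0,0],[0,0,0]],[1,[0,0,0],[0,0,0]]]'
python3 - <<'E'
from h import *
print(delta([.4066,.3004,.143]))
c=cam("wrist");im=manip.camera("wrist");cv2.imwrite("pics/w16.png",im);print(proj(c,[.408,.299,.15]))
E
```

```text
clock: 15.7
position: [0.4604, 0.2506, 0.243]
ee_rot: [0.133, 0.991, -0.001, -0.001]
ft_force: [0.9, 0.9, -0.2]
grip_width: 0.848
clock: 16.2
position: [0.4069, 0.2992, 0.2438]
ee_rot: [0.134, 0.991, -0.001, -0.0]
ft_force: [0.5, -1.0, -0.2]
grip_width: 0.999
[0.007  0.0151 1.2595]
[[257.3387 201.0119]]
```

View pics/w16.png

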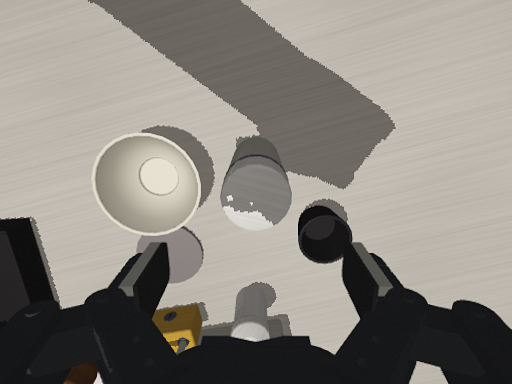

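```bash
python3 -m crank '[[1,[0,0,0.35],[0,0,0]],[1,[0,0.015,0.4],[0,0,0]],[1,[0,0,0.3],[0,0,0]],[1,[0,0,0.2],[0,0,0]],[1,[0,0,0],[0,0,0]]]'
python3 -m crank '[[-1,[0,0,0],[0,0,0]],[-1,[0,0,0],[0,0,0]],[-1,[0,0,0],[0,0,0]],[-1,[0,0,0],[0,0,0]],[-1,[0,0,0],[0,0,0]]]' 60
python3 -m crank '[[-1,[0,0,0],[0,0,0]],[-1,[0,0,-0.1],[0,0,0]],[-1,[0,0,-0.25],[0,0,0]],[-1,[0,0,-0.4],[0,0,0]],[-1,[0,0,-0.3],[0,0,0]]]'
python3 - <<'E'
from h import *
print(delta([.4995,.152,.225]))
E
```

```text
clock: 16.75
position: [0.4063, 0.2996, 0.1422]
ee_rot: [0.134, 0.991, -0.002, -0.001]
ft_force: [0.1, -0.4, -0.3]
grip_width: 0.999
clock: 17.25
position: [0.4075, 0.3015, 0.1461]
ee_rot: [0.134, 0.991, 0.001, 0.001]
ft_force: [-0.7, -2.9, 5.4]
grip_width: 0.632
clock: 17.75
position: [0.4067, 0.3013, 0.2307]
ee_rot: [0.134, 0.991, 0.0, 0.0]
ft_force: [0.1, 0.7, -4.0]
grip_width: 0.632
[-1.6129 -1.4932  0.0701]
```

```bash
python3 -m crank '[[-1,[-0.26,-0.24,0],[0,0,0]],[-1,[-0.4,-0.37,0],[0,0,0]],[-1,[-0.4,-0.37,0],[0,0,0]],[-1,[-0.35,-0.33,0],[0,0,0]],[-1,[-0.2,-0.18,0],[0,0,0]]]'
python3 -m crank '[[-1,[0,0,0.1],[0,0,0]],[-1,[0,0,0.3],[0,0,0]],[-1,[0,0,0.25],[0,0,0]],[-1,[0,0,0.2],[0,0,0]],[-1,[0,0,0],[0,0,0]]]'
python3 - <<'E'
from h import *
o=manip.get_obs();print(o["position"],o["ft_force"],delta([.4995,.152,.151]))
im=manip.camera("scene");cv2.imwrite("pics/s17z.png",cv2.resize(im[120:260,250:390],None,fx=4.2,fy=4.2,interpolation=cv2.INTER_CUBIC))
E
```

```text
clock: 18.25
position: [0.5006, 0.1486, 0.2292]
ee_rot: [0.135, 0.991, -0.0, 0.0]
ft_force: [-0.4, 0.5, -5.6]
grip_width: 0.636
clock: 18.75
position: [0.4975, 0.1526, 0.1586]
ee_rot: [0.133, 0.991, -0.001, -0.002]
ft_force: [-0.7, 0.6, -4.4]
grip_width: 0.635
[0.4975 0.1526 0.1586] [-0.7434  0.6433 -4.439 ] [-0.0259  0.      0.0948]
```

View pics/s17z.png

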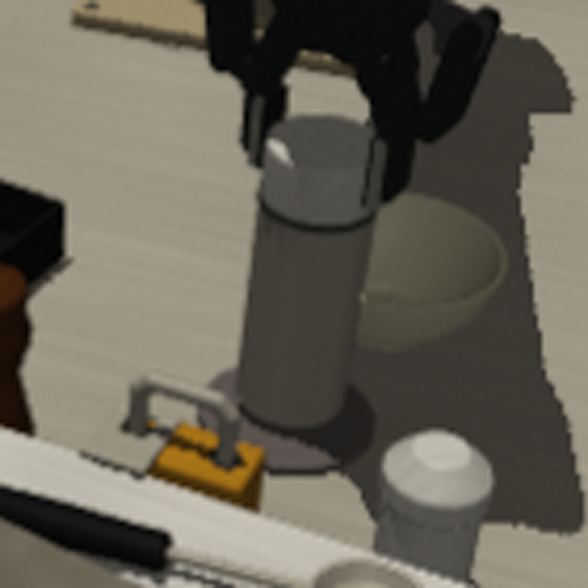

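Canister foot is about 8 mm above the stand, roughly central. Lowering until contact.

```bash
python3 -m crank '[[-1,[0,0,0.03],[0,0,0]],[-1,[0,0,0.03],[0,0,0]],[-1,[0,0,0],[0,0,0]],[-1,[0,0,0],[0,0,0]],[-1,[0,0,0],[0,0,0]]]'
```

```text
clock: 19.3
position: [0.4994, 0.1524, 0.156]
ee_rot: [0.133, 0.991, 0.0, 0.0]
ft_force: [-1.0, 0.4, -4.2]
grip_width: 0.636
```

```bash
python3 -m crank '[[-1,[0,0,0.02],[0,0,0]],[-1,[0,0,0.015],[0,0,0]],[-1,[0,0,0],[0,0,0]],[-1,[0,0,0],[0,0,0]],[-1,[0,0,0],[0,0,0]]]'
```

```text
clock: 19.8
position: [0.4993, 0.1523, 0.1529]
ee_rot: [0.134, 0.991, 0.0, 0.0]
ft_force: [0.4, -0.5, -5.2]
grip_width: 0.632
```

```bash
python3 -m crank '[[-1,[0,0,0.02],[0,0,0]],[-1,[0,0,0.01],[0,0,0]],[-1,[0,0,0],[0,0,0]],[-1,[0,0,0],[0,0,0]],[-1,[0,0,0],[0,0,0]]]'
```

```text
clock: 20.3
position: [0.5003, 0.1521, 0.1521]
ee_rot: [0.134, 0.991, 0.001, 0.001]
ft_force: [-2.3, -2.6, 9.2]
grip_width: 0.635
```

Contact (+9 N). Release and rise.

```bash
python3 -m crank '[[0.5,[0,0,0],[0,0,0]],[1,[0,0,0],[0,0,0]],[1,[0,0,0],[0,0,0]],[1,[0,0,0],[0,0,0]],[1,[0,0,0],[0,0,0]]]'
python3 -m crank '[[1,[0,0,-0.2],[0,0,0]],[1,[0,0,-0.4],[0,0,0]],[1,[0,0,-0.4],[0,0,0]],[1,[0,0,-0.4],[0,0,0]],[1,[0,0,0],[0,0,0]]]'
python3 -m crank '[[1,[0.45,0.25,0],[0,0,0]],[1,[0.45,0.25,0],[0,0,0]],[1,[0.45,0.25,0],[0,0,0]],[1,[0.45,0.25,0],[0,0,0]],[1,[0.2,0.2,0],[0,0,0]]]'
python3 -m crank '[[1,[0,0.5,0],[0,0,0]],[1,[0,0.5,0],[0,0,0]],[1,[0,0.5,0],[0,0,0]],[1,[0,0.3,0],[0,0,0]],[1,[0,0,0],[0,0,0]]]'
python3 - <<'E'
from h import *
im=manip.camera("scene");cv2.imwrite("pics/s18.png",im);cv2.imwrite("pics/s18z.png",cv2.resize(im[130:260,250:390],None,fx=4.2,fy=4.2,interpolation=cv2.INTER_CUBIC))
im=manip.camera("top");cv2.imwrite("pics/t18.png",im);cv2.imwrite("pics/t18z.png",cv2.resize(im[130:230,150:290],None,fx=5.7,fy=5.7,interpolation=cv2.INTER_CUBIC))
E
```

```text
clock: 20.8
position: [0.4993, 0.1524, 0.1504]
ee_rot: [0.133, 0.991, 0.0, -0.0]
ft_force: [0.2, -0.3, -0.0]
grip_width: 1.0
clock: 21.3
position: [0.5011, 0.1529, 0.2668]
ee_rot: [0.134, 0.991, 0.002, 0.003]
ft_force: [-0.7, -0.1, 0.2]
grip_width: 0.996
clock: 21.8
position: [0.3675, 0.2893, 0.262]
ee_rot: [0.132, 0.991, 0.0, -0.001]
ft_force: [-0.5, -0.5, 0.1]
grip_width: 0.997
clock: 22.3
position: [0.4076, 0.429, 0.2606]
ee_rot: [0.132, 0.991, -0.001, -0.001]
ft_force: [-0.1, -0.4, -0.6]
grip_width: 0.999
```

View pics/s18z.png

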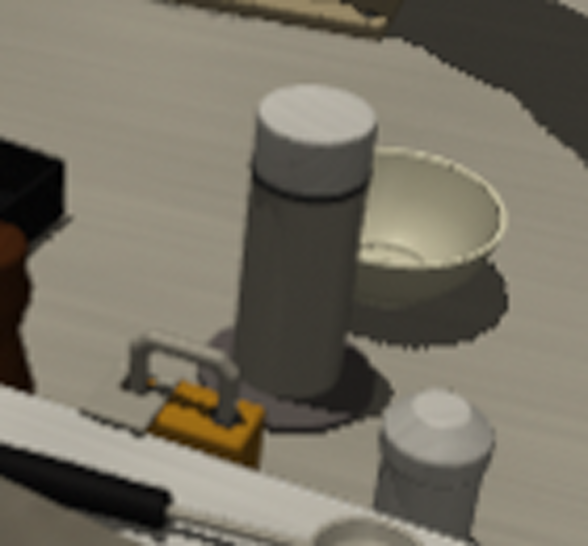

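View pics/t18z.png

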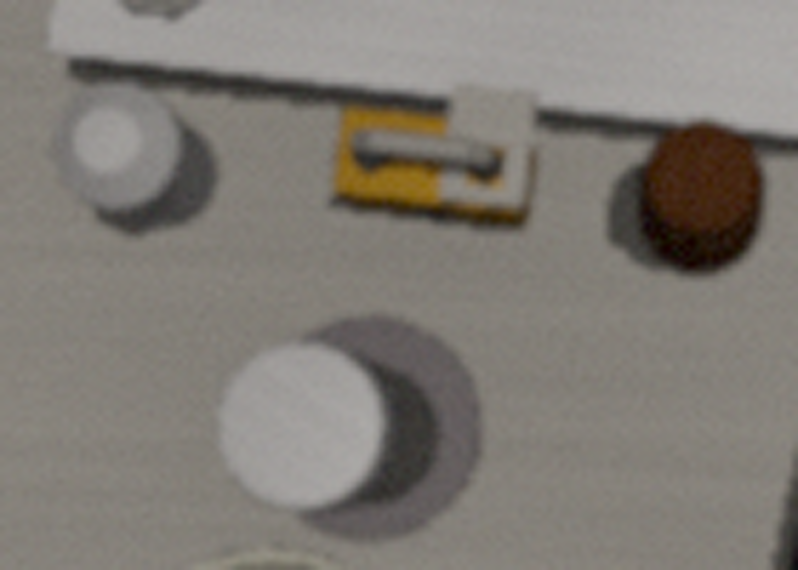

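View pics/t18.png

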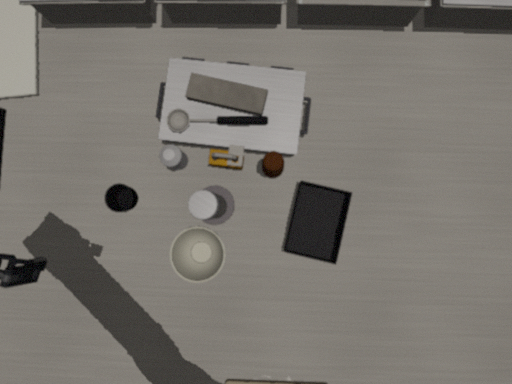

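Run:
```python
from h import *
c=cam("top");print(onz(c,(150+302.5/5.7-.5,130+424.5/5.7-.5),.156))
o=manip.get_obs();print(o["ft_force"],np.abs(o["joint_velocities"]).max(),o["clock"])
print(manip.hand_in())
```

```text
[0.4987 0.1495 0.156 ]
[ 0.2408 -0.113   0.0533] 0.032026659935066606 22.4
the job is handed in; nothing more can be done
None
```

I finished the job and handed it in at 22.4 s; the hand-in gives no verdict. I lifted the canister off and stood it to the left. With the closed fingers I swung the shackle round to its stop and pressed it to the hard stop (24.5 N). I then set the canister back on its stand.

My last checks, all from the camera pictures and the force reading:
- **Lock:** after I let go, the shackle stayed down, about 18 mm lower in the scene view. In both views its free leg was in the hole.
- **Canister:** it looks upright, with its axis about 3 mm from the stand's centre. The limit is 18 mm.
- **Bystanders:** they look unmoved compared with the first pictures.
- **Arm:** it was clear of everything, with near-zero wrist force.

No check failed. The scene and top cameras disagreed by 1 to 3 mm on the canister's position, and by more on the raised shackle's top. The force also kept rising gradually at the swing stop, so I confirmed the shackle's position in the pictures before pressing.

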